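# Open the centrifuge lid and point out the tube left uncapped

### The job

The small bench centrifuge was about to be closed, but one of the six microtubes in its rotor still has its snap cap hanging open. Gently push the half-raised clear lid all the way back to its stop without grasping anything, then point straight down at the mouth of that open tube from just above it, touching neither the rotor nor any tube. Keep pointing at it for a few seconds and finish there, still pointing, so that a colleague can see which one to close; leave the things standing around alone.

Things in the scene. Friction and masses are not known exactly. Their poses are not given: they have to be found in the camera images.
- mini_centrifuge: white bench centrifuge, 131 x 117 mm and 62 mm high without its lid, standing fast on the worktop. Origin: centre of its underside; its x axis points to its rear (from the rocker switch in front to the lid hinge behind), y to its left, z up. Its front faces the robot, turned by at most about 20 degrees. A ring of the housing, 62 mm above the worktop, surrounds the rotor.
- lid_hinge (a point): middle of the lid's hinge line, at the rear of the housing, 60 mm behind the origin of mini_centrifuge and 64 mm above the worktop; the hinge line runs along the y axis of mini_centrifuge
- mini_centrifuge_lid (a joint): hinge of the clear domed lid: 0 when shut, growing as the front of the lid rises; its stop, all the way back, is at 1.22 rad. It starts between 0.55 and 0.85 rad. Stiff enough (about 0.12 N m) to stay where it is left; about 1.5 N along the path of the front rim moves it. The plastic is smooth; a finger that rises with the rim as it pushes back moves it most easily.
- lid_front_rim (a point): point on the outer edge of the lid's front rim, in its middle; 111 mm from the hinge line. At lid angle a it stands 111 cos(a) mm in front of the hinge line and 111 sin(a) mm above it. The rim is a circle of 50 mm radius, the dome 44 mm deep. A fingertip in front of the rim and reaching about 12 mm below it pushes it back and up.
- mini_centrifuge_rotor: grey rotor disc with a cone in its middle and six white or black 10 mm microtubes leaning outward by 35 degrees, evenly spaced, their mouths on a circle of 31 mm radius. Turns about a vertical axis 2 mm behind the origin of mini_centrifuge, whose origin it shares. No part of it or its caps is higher than 83 mm above the worktop.
- open_tube_mouth (a point): centre of the mouth of the one tube whose white 13 mm snap cap hangs open beside it on the outer side, 72 mm above the worktop; the other five are covered by such caps. It lies in the front part of the rotor, within 45 degrees of straight ahead of the rotor axis. The neighbouring tubes stand 31 mm from it.
- microtube_block: bystander: orange block of microtubes, 51 x 105 x 31 mm, loose, to the left of the centrifuge; origin at the centre of its underside
- vial_0: bystander: glass vial with white cap, 25 mm across, 56 mm high, loose, to the right of the centrifuge; origin at the centre of its underside
- vial_1: bystander: a second vial just like it, loose, to the right of the centrifuge; origin at the centre of its underside
- lab_timer: bystander: white timer, 18 x 62 x 60 mm, standing loose to the right of the centrifuge, towards its rear; origin at the centre of its underside
There are look-alikes about, which are no part of the job. Leave any brown look-alike of the mini_centrifuge alone.

How it is judged:
By the outcome, as a careful person would: the job done as asked, in the order asked, and still so for the second after the job is handed in, with the robot touching nothing.
It also fails if it takes over 45 s, if anything falls off the work surface, if the arm or the gripper's body presses on something with over 40 N, if the wrist force passes 120 N, or if a joint passes its speed limit or range.

### The arm

A 6-joint arm with a two-finger parallel gripper is mounted at the origin on a cart in front of the work surface, level with it; the furniture and walls round the work are solid. World frame = base frame: x ahead of the robot, y to its left, z up, the work surface at z = 0. Lengths are in m, angles in rad, forces in N, time in s.
With the tool pointing down it reaches from about 0.3 to 0.85 m from the base axis. Payload 5.4 kg.
Tool frame: the origin (TCP) lies between the finger pads, 19 mm behind the fingertips; this is the grasp point; z points along the fingers, y is the line along which they close (so a half turn about z gives the same grasp; the last joint's range is limited). The gripper opens to 85 mm and grips with 20 to 120 N. Pads are 22 mm wide; open, the fingers measure 114 mm over their backs; the gripper's body (76 mm by 85 mm) begins 54 mm behind the grasp point. The pads swing forward as they close: fully open they stand 13 mm farther back than shut.
Start: joints at [1.025, 0.158, 1.597, -0, 1.386, -0.21], TCP at [0.189, 0.543, 0.25] pointing down, gripper open.
Joint ranges: [-2.91, 2.91], [-0.94, 2.29], [0.18, 2.7], [-1.29, 4.43], [0.17, 2.64], [-3, 3]. Speed limits (rad/s): [2.57, 2.57, 3.14, 3.14, 3.14, 3.14].

### API

Orientations are given as [roll, pitch, yaw] about the fixed x, y, z axes, in that order (R = Rz(yaw) Ry(pitch) Rx(roll)).
In Python, from rig import manip gives the robot as it stands. The module is installed in compiled form; this text tells all that it offers.
- The arm moves only by the shell command python3 -m creep 'ROWS' [OPENING] [FORCE]. ROWS is JSON, one flat list of numbers, 4 for each row, row after row: the shift along the world's x, y, z in m, then the turn about the world's z in degrees. In form: [tx, ty, tz, turn, tx, ty, tz, turn, ...]. A call has 1 to 8 rows; each row shifts and turns the commanded pose from where the row before left it; what a row does not reach is not made up. A row lasts 1/8 s, in which the tool goes at most 62.5 mm and 10.7 degrees, less where a joint would pass 70% of its speed; a pose out of reach is approached as far as the arm can. A call is refused whole if a number of a shift passes 0.0625 or a number of a turn 10.7, either way. A call with a gripper value outside its range is refused whole. OPENING is the closure in counts, from 0 (fully open) to 255 (shut), set as the call begins (- or left out, the last holds). The fingers move at their own pace and stop on an object; FORCE is the grip in N (left out, the last holds). Time passes only in rows, so rows that do not move let the fingers close. It gives the time, the measured TCP pose, the force, the opening and the grip force at its end, in the units of the state.
- manip.read_state(): the state, without advancing time (a new reading comes with each control period).
- manip.grab_frame(name): name is "scene" or "top" or "wrist"; returns a dict with "img" (400x640x3 uint8, red, green, blue), "z_map" (400x640 float32, m along the optical axis (not along the pixel's ray), 0 where there is no reading), "vertical_fov" (degrees; the focal length in pixels is half the picture's height over the tangent of half this angle, whatever the lens; pixels are square), "cx", "cy" (the principal point, pixels), "position" and "rotation" of the camera in the world. Camera axes: x right, y down, z forward; pixel columns grow to the right and rows downward; lengths in m; the calibration is good to about 2 mm. A picture is of the moment at which its call begins.
- manip.sign_off(): hands the job in; it is judged then, once.
Trained networks look in the newest picture that a camera, given by its name, has taken for a name from the list of things; names that differ only in an ending like _2 or _b are one class to them, and where a whole thing is asked for, a point or a joint stands for the part that bears it (a point fixed in the world has none). Each returns a list of dicts, best first, with "p" (0 to 1); they miss things now and then, are a little off and sometimes report something else, mostly with a low value. They report only what shows in the picture. A call takes as long as a camera call. They do not tell look-alikes from the thing itself.
- manip.look_for(camera, name): "box" ([left, top, width, height] in pixels, round what is visible of it).
- manip.tip_of(camera, name): "pixel" ([column, row] in pixels: a listed point, or the origin of a listed thing).
The state is a dict: "time_s": time; "joint_positions": joint angles; "joint_velocities": joint speeds; "tau": joint torques, N m; "ee_pos": TCP position; "tcp_rot": TCP orientation; "ft_force": force on the tool from outside, world axes, zero at the start; "ft_torque": the same for the moment, N m; "finger_gap": finger opening in m; "finger_force": force on a finger pad.
Only numpy, scipy, OpenCV 4.12 (cv2) and the standard library are available. Lean on these libraries where they do the work, as an engineer would, in place of code of your own. Each camera call takes 0.05 s, during which the arm holds its last target. There are 200 camera calls.

## Working session

There is one attempt and no reset: what is moved stays moved. The work goes in short steps, Python scripts to look and compute and a shell command to move; the robot and the scene stay as the last step left them, time stands still between calls to the robot, and variables do not carry over. Pictures are saved under pics/ and viewed, at most 10 in all, crops included, and the job is handed in when it is done.

```bash
mkdir -p pics
cat > h.py <<'E'
from rig import manip
import numpy as np, cv2
def P(f,u,v,z=None,plane=None):
    fo=200/np.tan(np.radians(f["vertical_fov"])/2)
    d=np.array([(u-f["cx"])/fo,(v-f["cy"])/fo,1.]); R=np.array(f["rotation"]); p=np.array(f["position"])
    if R.shape!=(3,3): print("rot",R)
    w=R@d
    if plane is not None: return p+w*(plane-p[2])/w[2]
    if z is None:
        a=f["z_map"][int(v)-1:int(v)+2,int(u)-1:int(u)+2]; a=a[a>0]; z=np.median(a) if a.size else 0
    return p+w*z
def pix(f,X):
    fo=200/np.tan(np.radians(f["vertical_fov"])/2)
    c=np.array(f["rotation"]).T@(np.array(X)-np.array(f["position"]))
    return c[0]/c[2]*fo+f["cx"],c[1]/c[2]*fo+f["cy"]
E
python3 - <<'E'
from h import *
np.set_printoptions(precision=3,suppress=True)
s=manip.read_state(); print(s["time_s"],s["ee_pos"],s["tcp_rot"])
ims=[]
for c in ["scene","top"]:
    f=manip.grab_frame(c); ims.append(f["img"]); print(c,f["position"],f["rotation"],f["vertical_fov"])
    for n in ["mini_centrifuge","mini_centrifuge_rotor","lid_hinge","lid_front_rim","open_tube_mouth"]:
        for d in manip.look_for(c,n)[:2]: print(n,d)
        pl={"mini_centrifuge":0,"mini_centrifuge_rotor":0,"lid_hinge":.064,"lid_front_rim":None,"open_tube_mouth":.072}[n]
        for d in manip.tip_of(c,n)[:3]: print("   tip",d,P(f,*d["pixel"]),P(f,*d["pixel"],plane=pl))
for n,i in zip("st",ims): cv2.imwrite(f"pics/{n}0.png",i[:,:,::-1])
E
```

```text
0.0 [0.189 0.542 0.249] [-3.14  -0.     2.806]
scene [ 0.266 -0.508  0.743] [-2.468 -0.008 -0.593] 54.63864080530496
mini_centrifuge {'box': [194.5, 169.4, 61.0, 62.0], 'p': 0.91}
mini_centrifuge {'box': [298.5, 196.3, 70.7, 77.9], 'p': 0.85}
rot [-2.468 -0.008 -0.593]
rot [-2.468 -0.008 -0.593]Traceback (most recent call last):
  File "<stdin>", line 10, in <module>
  File "h.py", line 8, in P
    if plane is not None: return p+w*(plane-p[2])/w[2]
                                                  ~^^^
IndexError: invalid index to scalar variable.
```

Rotation is roll/pitch/yaw.

```bash
python3 - <<'E'
s=open('h.py').read()
s=s.replace('    if R.shape!=(3,3): print("rot",R)\n','').replace('R=np.array(f["rotation"])','R=RM(f)').replace('np.array(f["rotation"]).T','RM(f).T')
s=s.replace('def P(','from scipy.spatial.transform import Rotation as Ro\ndef RM(f): return Ro.from_euler("xyz",f["rotation"]).as_matrix()\ndef P(',1)
open('h.py','w').write(s)
E
cat > look.py <<'E'
from h import *
import sys
np.set_printoptions(precision=3,suppress=True)
tag=sys.argv[1]
s=manip.read_state(); print(s["time_s"],s["ee_pos"],s["tcp_rot"])
for c in sys.argv[2:]:
    f=manip.grab_frame(c); print(c,f["position"],f["rotation"],f["vertical_fov"])
    for n in ["mini_centrifuge","mini_centrifuge_rotor","lid_hinge","lid_front_rim","open_tube_mouth"]:
        for d in manip.look_for(c,n)[:2]: print(n,d)
        pl={"mini_centrifuge":0,"mini_centrifuge_rotor":0,"lid_hinge":.064,"lid_front_rim":None,"open_tube_mouth":.072}[n]
        for d in manip.tip_of(c,n)[:3]: print("   tip",d,P(f,*d["pixel"]),P(f,*d["pixel"],plane=pl))
    cv2.imwrite(f"pics/{c}{tag}.png",f["img"][:,:,::-1]); np.save(f"{c}{tag}.npy",f,allow_pickle=True)
E
python3 look.py 0 scene top
```

```text
0.15 [0.189 0.542 0.249] [-3.14  -0.     2.806]
scene [ 0.266 -0.508  0.743] [-2.468 -0.008 -0.593] 54.63864080530496
mini_centrifuge {'box': [194.6, 168.3, 61.2, 64.8], 'p': 0.77}
mini_centrifuge {'box': [297.6, 192.7, 72.0, 81.6], 'p': 0.64}
   tip {'pixel': [326.7, 252.9], 'p': 0.97} [ 0.509 -0.168  0.055] [ 0.529 -0.141  0.   ]
   tip {'pixel': [225.5, 210.7], 'p': 0.89} [0.381 0.042 0.062] [0.392 0.092 0.   ]
mini_centrifuge_rotor {'box': [305.5, 225.4, 41.8, 23.8], 'p': 0.88}
mini_centrifuge_rotor {'box': [360.9, 284.1, 12.7, 19.0], 'p': 0.68}
   tip {'pixel': [325.9, 249.9], 'p': 0.92} [ 0.512 -0.162  0.055] [ 0.532 -0.134  0.   ]
lid_hinge {'box': [191.5, 166.8, 63.1, 68.0], 'p': 0.96}
lid_hinge {'box': [299.5, 196.9, 66.3, 79.8], 'p': 0.61}
   tip {'pixel': [243.6, 184.8], 'p': 0.96} [0.448 0.084 0.067] [0.449 0.086 0.064]
   tip {'pixel': [357.0, 224.5], 'p': 0.73} [ 0.567 -0.186  0.131] [ 0.6   -0.151  0.064]
lid_front_rim {'box': [193.5, 166.4, 54.7, 44.5], 'p': 0.97}
lid_front_rim {'box': [316.4, 193.8, 52.4, 48.3], 'p': 0.75}
   tip {'pixel': [319.7, 219.5], 'p': 0.94} 
[... 850 characters left out ...]
9], 'p': 0.71}
lid_hinge {'box': [339.6, 178.8, 52.5, 64.5], 'p': 0.69}
   tip {'pixel': [266.6, 251.3], 'p': 0.81} [0.447 0.082 0.068] [0.447 0.083 0.064]
lid_front_rim {'box': [239.4, 253.0, 45.4, 50.6], 'p': 0.94}
lid_front_rim {'box': [344.4, 179.1, 48.3, 42.6], 'p': 0.66}
   tip {'pixel': [367.8, 220.3], 'p': 0.62} [ 0.509 -0.14   0.139] [ 0.509 -0.14   0.139]
open_tube_mouth {'box': [350.6, 214.6, 23.0, 19.3], 'p': 0.46}
   tip {'pixel': [364.9, 216.2], 'p': 0.55} [ 0.518 -0.134  0.139] [ 0.526 -0.14   0.072]
   tip {'pixel': [365.9, 221.0], 'p': 0.54} [ 0.508 -0.136  0.14 ] [ 0.515 -0.142  0.072]
   tip {'pixel': [419.1, 215.3], 'p': 0.33} [ 0.532 -0.27   0.038] [ 0.528 -0.263  0.072]
```

View pics/scene0.png

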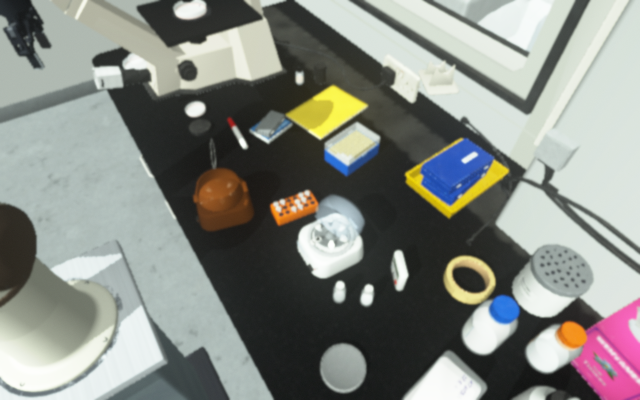

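View pics/top0.png

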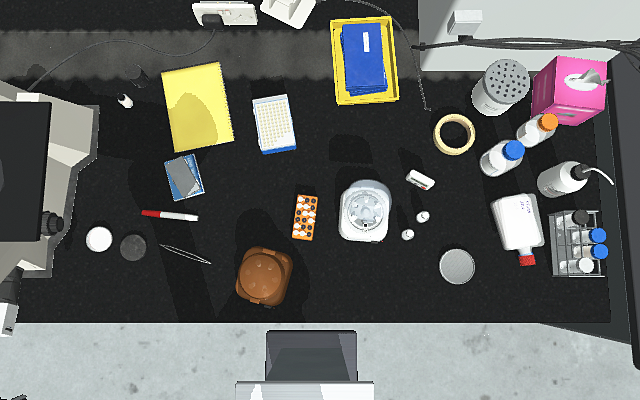

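The white centrifuge is at about (0.53, -0.14), lid angle about 0.75 rad; the brown look-alike is at (0.39, 0.09). In the scene view they lie at px (330,245) and (222,198). I'll shut the gripper and approach for a close look with the wrist camera.

```bash
python3 -m creep '[0.01,-0.055,0.01,0,0.01,-0.055,0.01,0,0.015,-0.055,0.01,5,0.02,-0.055,0.01,6,0.02,-0.055,0.01,0,0.02,-0.055,0.01,0,0.02,-0.055,0,0,0.02,-0.055,0,0]' 255
python3 -m creep '[0.02,-0.055,0,0,0.015,-0.055,0,0,0.01,-0.055,0,0,0.01,-0.055,0,0,0,-0.02,0,0,0,0,0,0]'
python3 look.py 1 wrist scene
```

```text
time_s: 2.25
ee_pos: [0.3249, 0.1011, 0.3105]
tcp_rot: [3.141, 0.002, 2.998]
ft_force: [1.2, 0.3, -0.0]
finger_gap: -0.0002
finger_force: 0.0
time_s: 3.0
ee_pos: [0.3793, -0.1381, 0.3099]
tcp_rot: [3.141, -0.0, 2.995]
ft_force: [-0.1, 0.7, 0.4]
finger_gap: -0.0003
finger_force: 0.0
3.0 [ 0.379 -0.138  0.31 ] [ 3.141 -0.     2.995]
wrist [ 0.301 -0.127  0.432] [ 2.827 -0.     1.425] 58.112038512230775
mini_centrifuge {'box': [293.3, 226.5, 95.9, 145.9], 'p': 0.95}
mini_centrifuge {'box': [463.2, 72.9, 161.2, 127.9], 'p': 0.78}
   tip {'pixel': [518.0, 134.6], 'p': 0.91} [0.373 0.05  0.088] [0.391 0.096 0.   ]
   tip {'pixel': [339.8, 265.5], 'p': 0.9} [ 0.37  -0.13   0.304] [ 0.533 -0.137  0.   ]
   tip {'pixel': [257.2, 247.0], 'p': 0.74} [ 0.48  -0.235  0.023] [ 0.49  -0.241  0.   ]
mini_centrifuge_rotor {'box': [359.4, 278.5, 10.0, 32.3], 'p': 0.91}
lid_hinge {'box': [466.3, 73.5, 153.8, 127.7], 'p': 0.82}
   tip {'pixel': [532.1, 197.6], 'p': 0.89} [0.447 0.077 0.068] [0.448 0.079 0.064]
   tip {'pixel': [256.3, 243.9], 'p': 0.69} [ 0.479 -0.238  0.015] [ 0.458 -0.225  0.064]
   t
[... 1018 characters left out ...]
 0.516 -0.163  0.057] [ 0.537 -0.135  0.   ]
lid_hinge {'box': [191.9, 170.3, 62.8, 61.4], 'p': 0.97}
lid_hinge {'box': [301.5, 196.3, 61.1, 80.3], 'p': 0.82}
   tip {'pixel': [354.4, 225.1], 'p': 0.96} [ 0.56  -0.187  0.136] [ 0.595 -0.149  0.064]
   tip {'pixel': [243.5, 190.5], 'p': 0.62} [ 0.36  -0.194  0.375] [0.441 0.071 0.064]
lid_front_rim {'box': [317.5, 194.6, 47.0, 46.4], 'p': 0.93}
lid_front_rim {'box': [190.0, 167.7, 51.3, 44.7], 'p': 0.66}
   tip {'pixel': [320.1, 216.8], 'p': 0.68} [ 0.515 -0.135  0.137] [ 0.515 -0.135  0.137]
open_tube_mouth {'box': [312.0, 225.6, 31.9, 20.3], 'p': 0.97}
   tip {'pixel': [319.3, 241.4], 'p': 0.69} [ 0.507 -0.144  0.069] [ 0.506 -0.146  0.072]
```

View pics/wrist1.png

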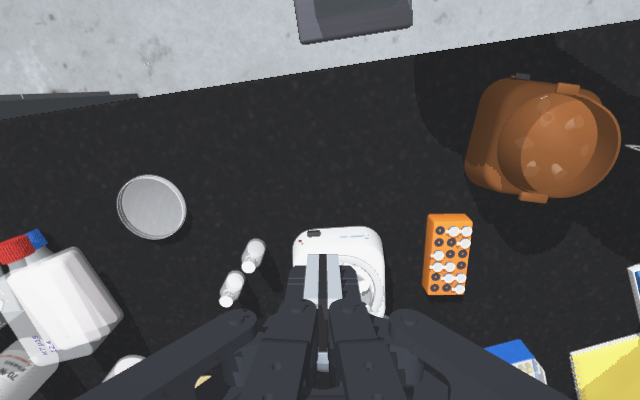

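Run:
```python
from h import *
np.set_printoptions(precision=4,suppress=True)
fo=lambda f:200/np.tan(np.radians(f["vertical_fov"])/2)
def cloud(f):
    v,u=np.mgrid[:400,:640]; z=f["z_map"]
    d=np.stack([(u-f["cx"])/fo(f),(v-f["cy"])/fo(f),np.ones_like(z)],-1)*z[...,None]
    return d@RM(f).T+np.array(f["position"])
for n in ["top0","scene0","scene1","wrist1"]:
    f=np.load(n+".npy",allow_pickle=True).item(); X=cloud(f)
    m=(abs(X[...,0]-.54)<.1)&(abs(X[...,1]+.14)<.085)&(f["z_map"]>0)
    for lo,hi in [(.02,.07),(.056,.068)]:
        q=X[m&(X[...,2]>lo)&(X[...,2]<hi)]
        r=cv2.minAreaRect((q[:,:2]*1000).astype(np.float32)); print(n,lo,len(q),r)
    q=X[m&(X[...,2]>.085)&(X[...,2]<.2)]
    if len(q) and n!="wrist1": i=np.argsort(q[:,0])[:4]; print("lid",len(q),q[i],"zmax",q[:,2].max(),q[q[:,2].argmax()])
f=np.load("scene1.npy",allow_pickle=True).item()
a=cv2.resize(f["img"][185:285,285:385],(560,560),interpolation=cv2.INTER_CUBIC)
cv2.imwrite("pics/crop1.png",a[:,:,::-1])
```

```text
top0 0.02 1071 ((517.7572021484375, -129.16134643554688), (138.1639404296875, 96.38770294189453), 57.72928237915039)
top0 0.056 439 ((514.6406860351562, -129.42556762695312), (121.3065414428711, 77.23085021972656), 62.45799255371094)
lid 1627 [[ 0.5054 -0.1396  0.1439]
 [ 0.5055 -0.146   0.1426]
 [ 0.5057 -0.1419  0.1413]
 [ 0.5057 -0.1441  0.1409]] zmax 0.15958968289275943 [ 0.5374 -0.1364  0.1596]
scene0 0.02 2048 ((534.1942138671875, -144.17274475097656), (112.4201431274414, 124.23054504394531), 80.6524887084961)
scene0 0.056 722 ((518.9993896484375, -151.07144165039062), (88.34739685058594, 119.13320922851562), 32.16246032714844)
lid 1572 [[ 0.505  -0.1427  0.1404]
 [ 0.5055 -0.1455  0.1401]
 [ 0.5058 -0.1486  0.1401]
 [ 0.5061 -0.1445  0.1417]] zmax 0.15778809211846512 [ 0.5408 -0.1476  0.1578]
scene1 0.02 2044 ((533.6466674804688, -143.934814453125), (112.60486602783203, 123.93147277832031), 81.02091979980469)
scene1 0.056 736 ((521.00048828125, -151.5169677734375), (85.37686157226562, 123.38324737548828), 30.786733627319336)
lid 1574 [[ 0.5055 -0.142   0.1393]
 [ 0.5056 -0.1453  0.1398]
 [ 0.5056 -0.1383  0.1416]
 [ 0.5061 -0.148   0.1425]] zmax 0.15765298375525016 [ 0.5405 -0.1414  0.1577]
wrist1 0.02 3489 ((508.5713806152344, -121.82804107666016), (136.19410705566406, 75.04617309570312), 50.29606628417969)
wrist1 0.056 807 ((511.76953125, -119.70513153076172), (109.08517456054688, 60.4011116027832), 42.63932418823242)
```

View pics/crop1.png

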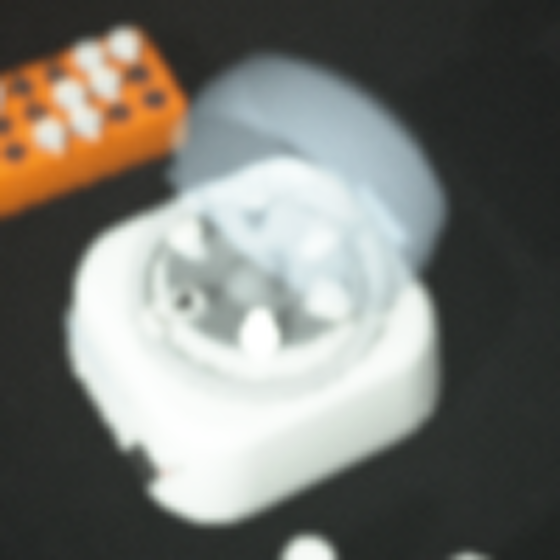

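The crop shows the open mouth (dark hole, crop (187,300) = px (318.4, 238.6)) at front-left of the rotor. The front rim is at about (0.506,-0.143,0.14), yaw about -9°. Next I go down in front of the rim.

```bash
python3 -m creep '[0.022,0.002,-0.043,0,0.022,0.002,-0.043,0,0.022,0.002,-0.043,0,0.022,0.001,-0.043,0,0,0,0,0]'; python3 look.py 2 scene | grep -A9 -E "lid_front"
```

```text
time_s: 4.72
ee_pos: [0.4655, -0.1286, 0.1341]
tcp_rot: [3.138, -0.008, 2.999]
ft_force: [0.0, -0.7, 0.4]
finger_gap: -0.0
finger_force: 0.0
lid_front_rim {'box': [316.5, 197.2, 50.1, 43.3], 'p': 0.83}
lid_front_rim {'box': [193.3, 168.7, 56.5, 43.5], 'p': 0.74}
   tip {'pixel': [196.5, 195.5], 'p': 0.62} [0.343 0.102 0.079] [0.343 0.102 0.079]
   tip {'pixel': [318.5, 216.2], 'p': 0.58} [ 0.513 -0.133  0.139] [ 0.513 -0.133  0.139]
open_tube_mouth {'box': [312.8, 224.3, 29.3, 22.8], 'p': 0.55}
open_tube_mouth {'box': [315.1, 194.6, 51.9, 46.7], 'p': 0.15}
   tip {'pixel': [320.8, 238.7], 'p': 0.84} [ 0.512 -0.143  0.073] [ 0.512 -0.142  0.072]
```

```bash
python3 -c "
import cv2;a=cv2.imread('pics/scene2.png')[165:285,265:385];cv2.imwrite('pics/crop2.png',cv2.resize(a,(560,560),interpolation=2))"
```

```text
(no output)
```

View pics/crop2.png

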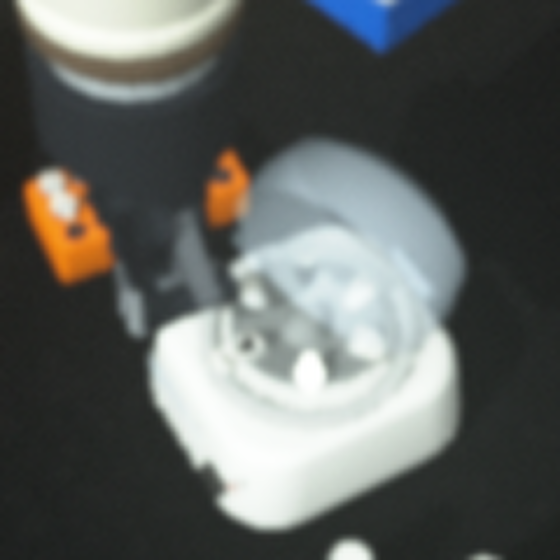

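The fingertip (crop (210,300)) stands in front of the lid's rim (crop (238,265)) with nothing touched. I advance to contact.

```bash
python3 -m creep '[0.012,-0.002,0,0,0.01,-0.002,0,0,0.005,-0.001,0,0,0,0,0,0]'; python3 -m creep '[0.005,-0.001,0,0,0.005,-0.001,0.002,0,0,0,0,0]'
```

```text
time_s: 5.78
ee_pos: [0.4949, -0.1352, 0.1379]
tcp_rot: [3.141, -0.0, 2.998]
ft_force: [-0.0, 0.2, -0.4]
finger_gap: -0.0
finger_force: 0.0
time_s: 6.15
ee_pos: [0.5042, -0.137, 0.14]
tcp_rot: [3.141, -0.001, 2.998]
ft_force: [-2.8, 1.0, 1.9]
finger_gap: 0.0001
finger_force: 1.7
```

```bash
python3 -m creep '[0.003,-0.0005,0.003,0,0.003,-0.0005,0.003,0,0.0033,-0.0005,0.003,0,0.0033,-0.0005,0.003,0,0.0036,-0.0006,0.0026,0,0.0036,-0.0006,0.0026,0,0,0,0,0]'; python3 look.py 3 scene | grep -A9 -E "lid_front"
```

```text
time_s: 7.02
ee_pos: [0.525, -0.1407, 0.1576]
tcp_rot: [-3.141, 0.002, 2.998]
ft_force: [0.3, 0.2, -0.8]
finger_gap: -0.0
finger_force: 0.0
lid_front_rim {'box': [195.4, 168.0, 53.1, 43.6], 'p': 0.88}
lid_front_rim {'box': [338.4, 191.8, 33.4, 48.1], 'p': 0.6}
   tip {'pixel': [331.2, 204.0], 'p': 0.98} [ 0.526 -0.154  0.191] [ 0.526 -0.154  0.191]
   tip {'pixel': [196.3, 196.1], 'p': 0.84} [0.343 0.111 0.068] [0.343 0.111 0.068]
   tip {'pixel': [321.8, 240.0], 'p': 0.59} [ 0.514 -0.143  0.068] [ 0.512 -0.146  0.072]
```

```bash
python3 -m creep '[0.0038,-0.0006,0.0023,0,0.0038,-0.0006,0.0023,0,0.0039,-0.0006,0.002,0,0.0039,-0.0006,0.002,0,0,0,0,0]'; python3 -m creep '[0.004,-0.0006,0.0016,0,0,0,0,0]';python3 -m creep '[0.004,-0.0006,0.0016,0,0,0,0,0]'; python3 look.py 4 scene | grep -A9 -E "lid_front"
python3 -c "
import cv2;a=cv2.imread('pics/scene4.png')[165:285,265:385];cv2.imwrite('pics/crop4.png',cv2.resize(a,(560,560),interpolation=2))"
```

```text
time_s: 8.2
ee_pos: [0.5403, -0.143, 0.1662]
tcp_rot: [-3.141, 0.001, 2.998]
ft_force: [0.3, -0.1, 0.1]
finger_gap: 0.0001
finger_force: 0.0
time_s: 8.45
ee_pos: [0.5441, -0.1435, 0.1676]
tcp_rot: [-3.141, 0.001, 2.998]
ft_force: [0.1, 0.8, 0.9]
finger_gap: 0.0001
finger_force: 0.1
time_s: 8.7
ee_pos: [0.547, -0.1438, 0.1686]
tcp_rot: [3.141, -0.002, 2.998]
ft_force: [-6.1, 0.6, 0.8]
finger_gap: -0.0
finger_force: 2.4
lid_front_rim {'box': [195.3, 166.3, 52.0, 45.7], 'p': 0.96}
lid_front_rim {'box': [344.9, 187.5, 30.5, 46.6], 'p': 0.95}
   tip {'pixel': [342.6, 198.7], 'p': 0.96} [ 0.544 -0.165  0.205] [ 0.544 -0.165  0.205]
   tip {'pixel': [199.9, 198.4], 'p': 0.88} [0.346 0.087 0.082] [0.346 0.087 0.082]
open_tube_mouth {'box': [310.9, 221.9, 37.2, 26.8], 'p': 0.71}
   tip {'pixel': [320.6, 240.2], 'p': 0.93} [ 0.51  -0.144  0.071] [ 0.51  -0.145  0.072]
```

View pics/crop4.png

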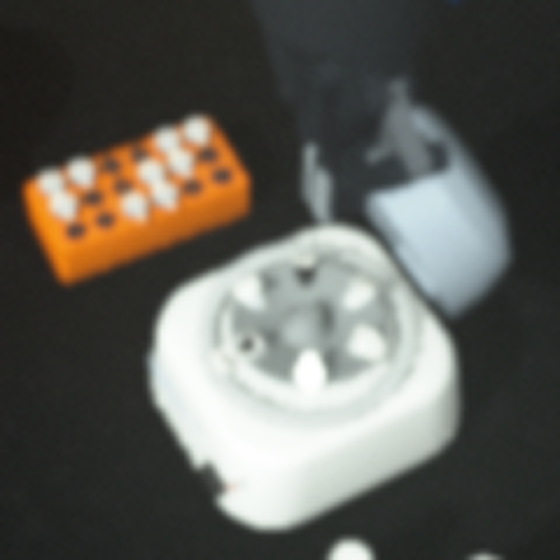

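The lid now stands steeply back, and the force jumped to 6 N where the stop should be (rim x about 0.556 expected, finger front at 0.558). One small confirming nudge, then I retreat forward.

```bash
python3 -m creep '[0.001,0,0.001,0,0,0,0,0]'; python3 -m creep '[-0.02,0.003,0,0,-0.04,0.006,0.01,0,-0.06,0.01,0.02,0,-0.06,0.01,0.02,0,0,0,0,0]'; python3 look.py 5 scene wrist top | grep -v block
python3 - <<'E'
from h import *
f=np.load("scene5.npy",allow_pickle=True).item(); g=np.load("wrist5.npy",allow_pickle=True).item();t=np.load("top5.npy",allow_pickle=True).item()
a=cv2.resize(f["img"][205:265,295:355],(500,500),interpolation=2)
u,v=map(int,pix(t,(.53,-.14,.07))); print(u,v,pix(g,(.53,-.14,.07)))
b=cv2.resize(t["img"][v-30:v+30,u-15:u+15],(250,500),interpolation=2)
cv2.imwrite("pics/crop5.png",np.hstack([a,b])[:,:,::-1])
E
```

```text
time_s: 9.5
ee_pos: [0.5472, -0.1437, 0.1688]
tcp_rot: [3.141, -0.004, 2.998]
ft_force: [-6.3, -0.5, -2.1]
finger_gap: -0.0001
finger_force: 3.2
time_s: 10.12
ee_pos: [0.3709, -0.1155, 0.2216]
tcp_rot: [-3.138, 0.008, 2.997]
ft_force: [0.2, 0.1, 0.1]
finger_gap: -0.0001
finger_force: 0.0
10.125 [ 0.371 -0.116  0.222] [-3.138  0.008  2.997]
scene [ 0.266 -0.508  0.743] [-2.468 -0.008 -0.593] 54.63864080530496
mini_centrifuge {'box': [294.9, 185.0, 82.7, 88.3], 'p': 0.68}
mini_centrifuge {'box': [191.9, 179.1, 47.7, 53.4], 'p': 0.58}
   tip {'pixel': [326.8, 250.6], 'p': 0.92} [ 0.513 -0.164  0.054] [ 0.532 -0.137  0.   ]
   tip {'pixel': [226.8, 210.9], 'p': 0.66} [0.384 0.042 0.059] [0.394 0.089 0.   ]
   tip {'pixel': [397.9, 275.9], 'p': 0.27} [ 0.604 -0.286  0.04 ] [ 0.623 -0.273  0.   ]
mini_centrifuge_rotor {'box': [306.3, 219.7, 44.7, 28.3], 'p': 0.98}
   tip {'pixel': [328.1, 254.3], 'p': 0.75} [ 0.508 -0.175  0.06 ] [ 0.529 -0.146  0.   ]
lid_hinge {'box': [299.9, 185.0, 73.1, 91.1], 'p': 0.84}
lid_hinge {'box': [194.8, 179.5, 42.5, 51.6], 'p': 0.81}
   tip {'pixel': [354.6, 
[... 2148 characters left out ...]
 0.66}
   tip {'pixel': [365.9, 187.1], 'p': 0.66} [ 0.576 -0.134  0.171] [ 0.594 -0.144  0.064]
   tip {'pixel': [269.1, 251.1], 'p': 0.59} [0.447 0.077 0.068] [0.447 0.077 0.064]
lid_front_rim {'box': [240.4, 250.0, 46.8, 53.3], 'p': 0.83}
lid_front_rim {'box': [345.3, 169.4, 48.1, 27.4], 'p': 0.66}
   tip {'pixel': [257.8, 302.0], 'p': 0.86} [0.335 0.1   0.066] [0.335 0.1   0.066]
   tip {'pixel': [369.4, 196.5], 'p': 0.69} [ 0.556 -0.14   0.172] [ 0.556 -0.14   0.172]
open_tube_mouth {'box': [349.3, 194.9, 32.1, 39.2], 'p': 0.89}
   tip {'pixel': [365.6, 225.3], 'p': 0.74} [ 0.505 -0.141  0.072] [ 0.505 -0.141  0.072]
364 214 (np.float64(320.6160696796871), np.float64(357.2973505458748))
```

View pics/crop5.png

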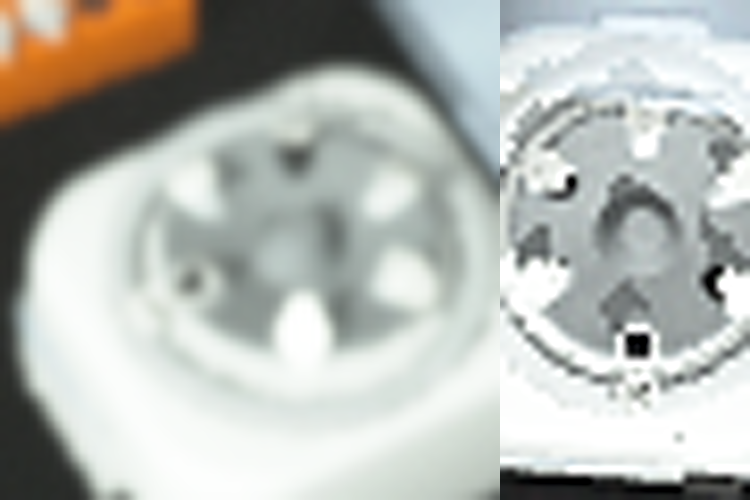

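View pics/wrist5.png

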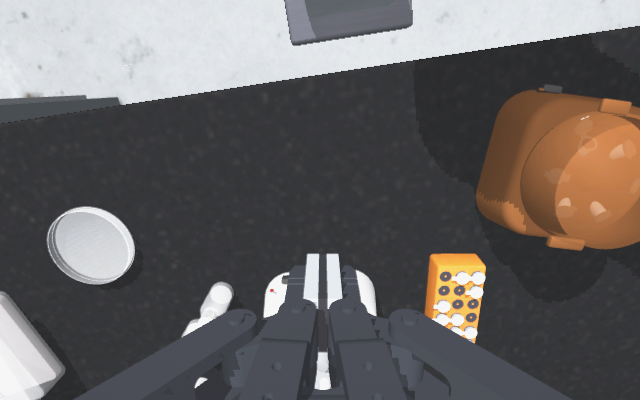

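Left crop (scene): open mouth at px (318.4,238.6). Right crop (top view): dark mouth at px (365.4,225.4). The wrist view shows the rotor hidden behind the fingers, and the lid is standing at its stop (rim about 0.557,-0.143,0.17). Both views put the mouth at about (0.507,-0.140,0.072), directly in front of the rotor axis. I move above it and cross-check.

```bash
python3 - <<'E'
from h import *
f=np.load("scene5.npy",allow_pickle=True).item();t=np.load("top5.npy",allow_pickle=True).item()
print(P(f,318.4,238.6,plane=.072),P(t,365.4,225.4,plane=.072),"opp",P(t,366.4,199.6,plane=.078),P(f,295+300/8.333,205+135/8.333,plane=.076))
E
python3 -m creep '[0.045,-0.008,0,0,0.045,-0.008,0,0,0.045,-0.008,0,0,0,0,0,0]'; python3 -m creep '[0,0,-0.025,0,0,0,-0.025,0,0,0,-0.015,0,0,0,0,0,0]'
```

```text
[ 0.50819222 -0.13906474  0.072     ] [ 0.50489936 -0.14065437  0.072     ] opp [ 0.56299689 -0.14317092  0.078     ] [ 0.55337003 -0.11933308  0.076     ]
time_s: 12.28
ee_pos: [0.5082, -0.1397, 0.2179]
tcp_rot: [3.141, -0.001, 2.999]
ft_force: [-0.2, -0.0, 0.3]
finger_gap: 0.0
finger_force: 0.0$: bad value
```

The mouth is confirmed at (0.5065,-0.140). The second move was refused with "bad value", so I check the state before going on.

```bash
python3 -c "
from rig import manip;s=manip.read_state();print(s['time_s'],s['ee_pos'])"; python3 -m creep '[-0.001,0,-0.025,0,0,0,-0.025,0,0,0,-0.015,0,0,0,0,0]'
```

```text
12.275 [ 0.50822382 -0.13973126  0.21794582]
time_s: 12.78
ee_pos: [0.5046, -0.139, 0.1532]
tcp_rot: [3.141, -0.002, 2.998]
ft_force: [-0.4, 0.4, 0.0]
finger_gap: 0.0001
finger_force: 0.0
```

The refused call simply had one number too many. I continue down with a check.

```bash
python3 -m creep '[0.001,-0.001,-0.015,0,0,0,-0.015,0,0,0,0,0]'; python3 -m creep '[0,0,-0.01,0,0,0,-0.004,0,0,0,0,0]'; python3 look.py 6 scene top | grep -A8 -E "lid_front"
python3 -c "
import cv2;a=cv2.imread('pics/scene6.png')[175:275,285:385];b=cv2.imread('pics/top6.png')[160:250,320:410];f=lambda x:cv2.resize(x,(400,400),interpolation=2)
cv2.imwrite('pics/crop6.png',cv2.hconcat([f(a),f(b)]))"
```

```text
time_s: 13.15
ee_pos: [0.5055, -0.1398, 0.1223]
tcp_rot: [3.14, -0.003, 2.998]
ft_force: [-0.6, -0.2, -0.2]
finger_gap: 0.0001
finger_force: 0.0
time_s: 13.52
ee_pos: [0.5064, -0.1403, 0.1097]
tcp_rot: [3.141, -0.001, 2.998]
ft_force: [-0.3, -0.5, 0.2]
finger_gap: 0.0003
finger_force: 0.0
lid_front_rim {'box': [192.0, 168.8, 59.5, 42.0], 'p': 0.88}
lid_front_rim {'box': [337.0, 187.0, 38.2, 46.4], 'p': 0.84}
   tip {'pixel': [342.9, 199.1], 'p': 0.89} [ 0.559 -0.146  0.174] [ 0.559 -0.146  0.174]
   tip {'pixel': [193.0, 198.4], 'p': 0.77} [0.342 0.171 0.   ] [0.342 0.171 0.   ]
   tip {'pixel': [317.9, 238.7], 'p': 0.71} [ 0.5   -0.149  0.091] [ 0.5   -0.149  0.091]
open_tube_mouth {'box': [311.5, 220.8, 37.1, 29.2], 'p': 0.56}
   tip {'pixel': [320.3, 237.6], 'p': 0.65} [ 0.503 -0.153  0.098] [ 0.513 -0.139  0.072]
   tip {'pixel': [357.1, 225.1], 'p': 0.61} [ 0.594 -0.157  0.075] [ 0.595 -0.156  0.072]
   tip {'pixel': [337.3, 297.4], 'p': 0.56} [ 0.48  -0.25   0.024] [ 0.466 -0.267  0.072]
top [ 0.403 -0.039  1.165] [-2.987 -0.002 -1.571] 44.8567084765331
--
lid_front_rim {'box': [241.2, 249.7, 46.7, 53.6], 'p': 0.92}
lid_front_rim {'box': [347.3, 172.3, 47.1, 15.1], 'p': 0.62}
   tip {'pixel': [259.1, 303.1], 'p': 0.95} [0.329 0.105 0.004] [0.329 0.105 0.004]
```

View pics/crop6.png

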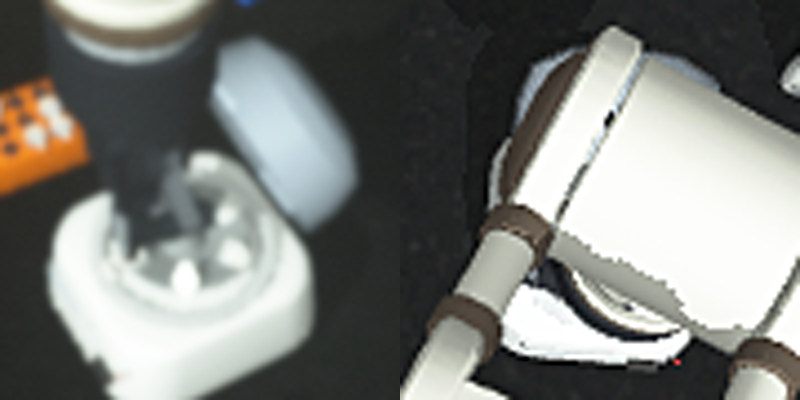

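The picture shows the fingertips above the front tube, left crop (140,235), and the lid still fully back, with no contact force. I lower 2 mm and hold.

```bash
python3 -m creep '[0,0,-0.002,0,0,0,0,0,0,0,0,0,0,0,0,0,0,0,0,0,0,0,0,0,0,0,0,0,0,0,0,0]'; for i in 1 2 3 4; do python3 -m creep '[0,0,0,0,0,0,0,0,0,0,0,0,0,0,0,0,0,0,0,0,0,0,0,0,0,0,0,0,0,0,0,0]'; done | tail -6; python3 -c "
from rig import manip
s=manip.read_state(); print(s['ee_pos'],s['ft_force'],manip.sign_off())"
```

```text
time_s: 15.62
ee_pos: [0.5066, -0.1404, 0.108]
tcp_rot: [3.142, -0.0, 2.998]
ft_force: [0.6, 0.0, -0.1]
finger_gap: 0.0002
finger_force: 0.0
time_s: 19.62
ee_pos: [0.5065, -0.1404, 0.108]
tcp_rot: [-3.142, -0.0, 2.998]
ft_force: [-0.3, 0.4, -0.4]
finger_gap: 0.0002
finger_force: 0.0
the job is handed in; nothing more can be done
[ 0.50654187 -0.14042551  0.10801907] [-0.34180842  0.43642014 -0.44450673] None
```

I pushed the lid back to its stop (about 6 N at the end, nothing grasped); the shut gripper then held for over 4 s pointing straight down at the open tube, tips about 17 mm above its mouth with no contact force, and I handed the job in there at 19.6 s.

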